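# Timing beacon off the spinning stand and latched into its track socket

## Robot

A 6-joint arm with a two-finger parallel gripper is mounted at the origin on the work surface. World frame = base frame: x ahead of the robot, y to its left, z up, the work surface at z = 0. Lengths are in mm, angles in rad, forces in N, time in s.
With the tool pointing down it reaches from about 225 to 875 mm from the base axis. Payload 3.4 kg.
Tool frame: the origin (TCP) lies at the very end of the fingers, on their centre line; the grasp point (between the pads) lies 19 mm behind it (arm.grip_point_offset is the distance from the TCP to the grasp point, in mm); z points along the fingers, y is the line along which they close (so a half turn about z gives the same grasp; the last joint's range is limited). The gripper opens to 85 mm and grips with 20 to 120 N. Pads are 22 mm wide; open, the fingers measure 114 mm over their backs; the gripper's body (76 mm by 85 mm) begins 54 mm behind the grasp point. The pads swing forward as they close: fully open they stand 13 mm farther back than shut.
Start: joints at [-1.295, 0.276, 1.505, -0, 1.361, -0.121], TCP at [222.222, -530.359, 231.328] pointing down, gripper open.
Joint ranges: [-2.89, 2.89], [-0.75, 2.08], [0.22, 2.7], [-1.18, 4.32], [0.11, 2.71], [-2.7, 2.7]. Speed limits (rad/s): [2.57, 2.57, 3.14, 3.14, 3.14, 3.14].

## Interface

Orientations are given as a 3x3 rotation matrix whose columns are the frame's x, y, z axes.
In Python, from bench import arm, imaging, ticket gives the robot as it stands.
- The arm moves only by the tool move_arm, never from a script. Its argument "motion" is a list of rows, each a list of 7 numbers: the shift along the tool's x, y, z in mm, then the turn, a rotation vector about the tool's x, y, z in units of 6 degrees (1.0 is 6 degrees), then the opening in per cent of the stroke, from 0 (shut) to 100 (fully open). A call has 1 to 20 rows; each row shifts and turns the commanded pose from where the row before left it, along the tool's axes as they then stand; what a row does not reach is not made up. A row lasts 1/10 s, in which the tool goes at most 50 mm and 8.59 degrees, less where a joint would pass 70% of its speed; a pose out of reach is approached as far as the arm can. A call with a gripper value outside its range is refused whole. The fingers move at their own pace and stop on an object; "grip_force" is the grip in N (left out, the last holds). Time passes only in rows, so rows that do not move let the fingers close. It gives the time, the measured TCP pose, the force, the opening and the grip force at its end, in the units of the state.
- arm.get_state(): the state, without advancing time (a new reading comes with each control period).
- imaging.snapshot(name): name is "side" or "top" or "wrist"; returns a dict with "image" (420x560x3 uint8, red, green, blue), "range_z" (420x560 float32, mm along the optical axis (not along the pixel's ray), 0 where there is no reading), "camera_matrix" (3x3 intrinsics, pixels), "k1" (the pictures are not rectified: a ray, as slopes to the right and down, at radius r is drawn at 1 + k1 r^2 times it, then the intrinsics apply), "eye" and "orientation" of the camera in the world; the wrist camera has in their place "T_tool_cam" (4x4, takes a point from camera to tool coordinates, whose origin is the TCP and whose axes are the flange's). Camera axes: x right, y down, z forward; pixel columns grow to the right and rows downward; lengths in mm; the calibration is good to about 2 mm. A picture is of the moment at which its call begins: read the wrist's pose just before it.
- ticket.hand_in(): hands the job in; it is judged then, once.
The state is a dict: "clock": time; "joints": joint angles; "qd": joint speeds; "tau": joint torques, N m; "ee_pos": TCP position; "ee_rot": TCP orientation; "wrist_force": force on the tool from outside, world axes, zero at the start; "moment": the same for the moment, N m; "gripper_width": finger opening in mm; "grip_force": force on a finger pad.
Only numpy, scipy, OpenCV 4.12 (cv2) and the standard library are available. Lean on these libraries where they do the work, as an engineer would, in place of code of your own. Each camera call takes 0.05 s, during which the arm holds its last target. There are 200 camera calls.

## Task

The timing beacon was left on the freely spinning inspection turntable under the floodlight. Lift it off, carry it to the empty beacon socket and lower it (do not drop it) fully home in the pocket, then swing the latch bar fully shut over its foot. Do not bump the floodlight, do not let the beacon touch the table, and leave the racer, the pit wall and the joiner tool where they are.

Things in the scene. Friction and masses are not known exactly. Their poses are not given: they have to be found in the camera images.
- beacon: timing beacon, yellow plastic, 0.10-0.16 kg, loose and upright on the turntable, in mm: foot 72 (x) x 32 (y) x 24 high; centred on it a body 36 (x) x 32 (y) up to 64; round black lens 24 across up to 74. From the side an upside-down T, a flat shoulder 18 long at each x end of the foot. Grip the plain y sides. Origin: centre of underside, z up. Alike after a half turn.
- stand: inspection stand, fixed to the table: steel base of the turntable and, with it, the floodlight. Origin on the turntable axis, on the table, z up; its x points roughly to the robot's right (world -y), its y roughly away from the robot.
- disc (a joint): angle of the turntable disc (rad, anticlockwise from above): a plain aluminium disc 200 mm across, 8 mm thick, its top 30 mm above the table, on a nearly frictionless bearing. It turns with any sideways touch, carrying the beacon round. No stops in practice.
- floodlight: chrome floodlight, rigid, stand's origin and axes. Post 16 thick at x +30, y +130; arm over the lamp to 279 height; flat lamp head over the disc, x -75 to +40, y -90 to +50 mm, underside 238, top 267 above the table. No room for a gripper straight down on the disc: come in leaning from the stand's -x side, pointing along its +x and down, tilted some 40 degrees.
- lamp_front (a point): middle (y -20 of the stand) of the lower open edge of the lamp head, the edge on the stand's -x side under which the tool comes in: 240 mm above the table, 75 mm before the disc axis. The beacon starts 25 to 50 mm from the axis on this side, its x within 0.2 rad of the stand's x.
- socket: beacon socket, fixed: in mm, dark steel block 110 (x) x 116 (y) x 20 high with a pocket 76 (x) x 36 (y), 16 deep, in its middle (2 mm play round the beacon's foot). Origin: centre of underside, z up, x roughly to the robot's right (world -y). The beacon goes in upright, its x along the socket's x, either way round.
- seat (a point): centre of the pocket's floor, 4 mm above the table, axes as the socket. A seated beacon has its origin here; the top of its foot then stands 28 mm above the table.
- latch (a joint): steel latch bar, rad, clockwise from above: 0 = open, along socket +x; 1.571 = shut at its stop, lying along -y across the +x shoulder of the foot. Vertical pivot at socket x +28, y +42 mm. Bar 10 wide, 30 to 38 above the table, 2 mm over the seated foot. Stays where left; about 1 N at the handle moves it.
- latch_handle (a point): top of the upright black handle pin at the free end of the latch bar, 74 mm from the pivot; pin 12 mm across, standing from 38 to 78 mm above the table. It can be pushed sideways.
- racer: blue model racer 130 x 58 x 38 mm, loose bystander; origin at the centre of the underside
- pit_wall: white plastic pit wall section, 180 long (its y) x 30 x 53 high, loose bystander; origin at the centre of the underside
- joiner: steel track joiner tool, flat T with two prongs, 110 (its y) x 44 x 16 high, loose bystander; origin under the middle of its shaft
- table: the rubber-topped track table; its top is height 0
Things that resemble listed ones, but are neither listed nor needed, are in the scene too. Of the things that look like the beacon, the smaller one is meant. Several things have the shape of the socket; the one meant has the colours described above.

How it is judged (in metres and radians):
On the way, in this order (a step that is already met when the one before it is completed fails the run):
1. the beacon is held by the fingers, clear above the turntable (height (world z) of beacon above 0.042 m and contact force between the fingers and beacon above 0.5 N and horizontal distance between beacon and stand below 0.2 m), for 0.1 s.
2. the beacon is fully home in the pocket while the latch is still open (z of beacon in the frame of seat below 0.002 m and horizontal distance between beacon and seat below 0.005 m and angle between beacon's own z axis and vertical below 0.06 rad and value of joint latch below 0.8 rad), for 0.2 s.
3. the latch is shut over the seated beacon (value of joint latch above 1.42 rad and z of beacon in the frame of seat below 0.002 m), for 0.2 s.
At the end, for the whole second after the job is handed in: the beacon stands still and upright in the pocket, its underside within 2 mm of the pocket floor and within 5 mm of its centre, lined up with the pocket, and the latch bar is shut over its foot (past 1.42 of 1.571 rad) (all of step 3 and horizontal distance between beacon and seat below 0.005 m and angle between beacon's own z axis and vertical below 0.06 rad and angle between the x axis of beacon and the x axis of seat, either way round below 0.12 rad and linear speed of beacon below 0.02 m/s); the robot touches nothing.
It fails at once if the floodlight is bumped (over 6 N) (contact force between anything else and floodlight above 6 N).
It fails at once if the beacon touches the table (contact force between beacon and table above 0.2 N).
It fails at once if the beacon is dropped (moves faster than 0.7 m/s with no finger on it) (contact force between the fingers and beacon below 0.02 N and linear speed of beacon above 0.7 m/s).
It fails at once if the racer, the pit wall or the joiner tool is moved by more than 20 mm (distance of any of racer, pit_wall, joiner from where it was at the start of the episode above 0.02 m).
It also fails if it takes over 59 s, if anything falls off the work surface, if the arm or the gripper's body presses on something with over 40 N, if the wrist force passes 120 N, or if a joint passes its speed limit or range.

## Working session

There is one attempt and no reset: what is moved stays moved. The work goes in short steps, Python scripts to look and compute and a tool call to move; the robot and the scene stay as the last step left them, time stands still between calls to the robot, and variables do not carry over. Pictures are saved under pics/ and viewed, at most 10 in all, crops included, and the job is handed in when it is done.

Besides the shell and the picture viewer there is one more tool, called after "Emit:" as name([rows], argument=value, ...), one row to a line, values as JSON. move_arm: Moves the arm, as the interface text tells. Its arguments: {"type":"object","properties":{"motion":{"type":"array"},"grip_force":{"type":"number"}},"required":["motion"]}

```bash
ls; mkdir -p pics; cat > h.py <<'E'
import numpy as np, cv2, pickle
from bench import arm, imaging, ticket
def snap(n):
    st=arm.get_state(); s=imaging.snapshot(n)
    if n=='wrist':
        T=np.eye(4);T[:3,:3]=np.array(st['ee_rot']);T[:3,3]=st['ee_pos']
        T=T@np.array(s['T_tool_cam']); s['eye']=T[:3,3]; s['orientation']=T[:3,:3]
    pickle.dump(s,open(f'{n}.pkl','wb')); return s
def load(n): return pickle.load(open(f'{n}.pkl','rb'))
def ray(s,px):
    K=np.array(s['camera_matrix']);px=np.atleast_2d(np.array(px,float))
    d=np.c_[(px[:,0]-K[0,2])/K[0,0],(px[:,1]-K[1,2])/K[1,1]]
    u=d.copy()
    for _ in range(20): u=d/(1+s['k1']*(u**2).sum(1,keepdims=True))
    return np.c_[u,np.ones(len(u))]
def at_z(s,px,z):
    r=ray(s,px)@np.array(s['orientation']).T; e=np.array(s['eye'])
    return e+r*((z-e[2])/r[:,2])[:,None]
def cloud(s):
    h,w=s['range_z'].shape; v,u=np.mgrid[:h,:w]
    r=ray(s,np.c_[u.ravel(),v.ravel()])*s['range_z'].reshape(-1,1)
    P=r@np.array(s['orientation']).T+np.array(s['eye']); P[s['range_z'].ravel()==0]=np.nan
    return P.reshape(h,w,3)
def proj(s,P):
    c=(np.atleast_2d(P)-np.array(s['eye']))@np.array(s['orientation'])
    u=c[:,:2]/c[:,2:]; u=u*(1+s['k1']*(u**2).sum(1,keepdims=True)); K=np.array(s['camera_matrix'])
    return u*[K[0,0],K[1,1]]+[K[0,2],K[1,2]]
def save(s,name,crop=None,f=1):
    im=np.array(s['image'])[:,:,::-1]
    if crop: x0,y0,x1,y1=crop; im=im[y0:y1,x0:x1]
    im=cv2.resize(im,None,fx=f,fy=f,interpolation=cv2.INTER_CUBIC); cv2.imwrite('pics/'+name,im)
E
python3 - <<'E'
from h import *
for n in ('top','side'):
    s=snap(n); save(s,n+'1.png',f=1.42); print(n,s['eye'],np.round(s['orientation'],3).tolist(),s['k1'],np.array(s['camera_matrix']).round(1).tolist())
E
```

```text
pics
top [ 408.89101587   21.99931871 1390.9676456 ] [[-0.008, -0.993, 0.119], [-1.0, 0.006, -0.016], [0.015, -0.119, -0.993]] 0.03674585374571274 [[486.2, 0.0, 285.1], [0.0, 486.2, 217.8], [0.0, 0.0, 1.0]]
side [  378.5738863  -1200.7033707    917.66084435] [[0.991, -0.058, 0.124], [-0.136, -0.51, 0.849], [0.015, -0.858, -0.513]] 0.007428849465557648 [[495.9, 0.0, 272.4], [0.0, 495.9, 207.5], [0.0, 0.0, 1.0]]
```

View pics/top1.png

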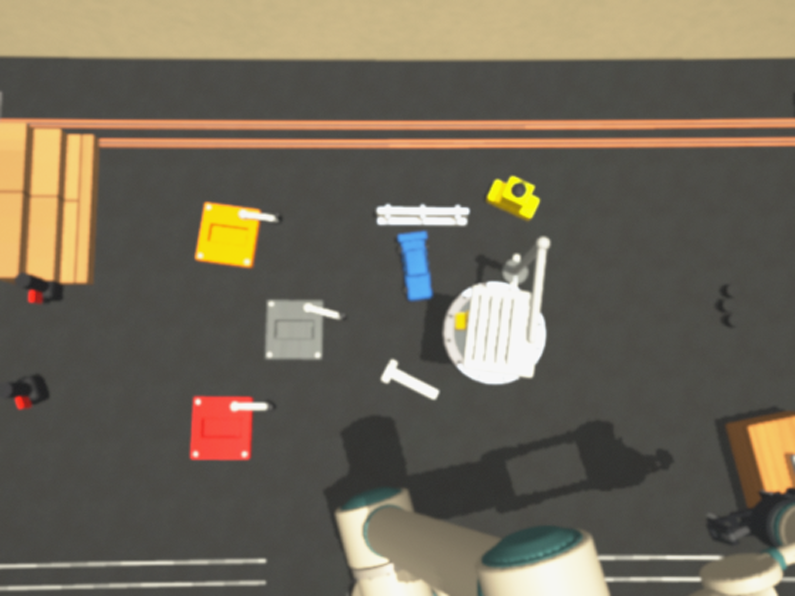

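View pics/side1.png

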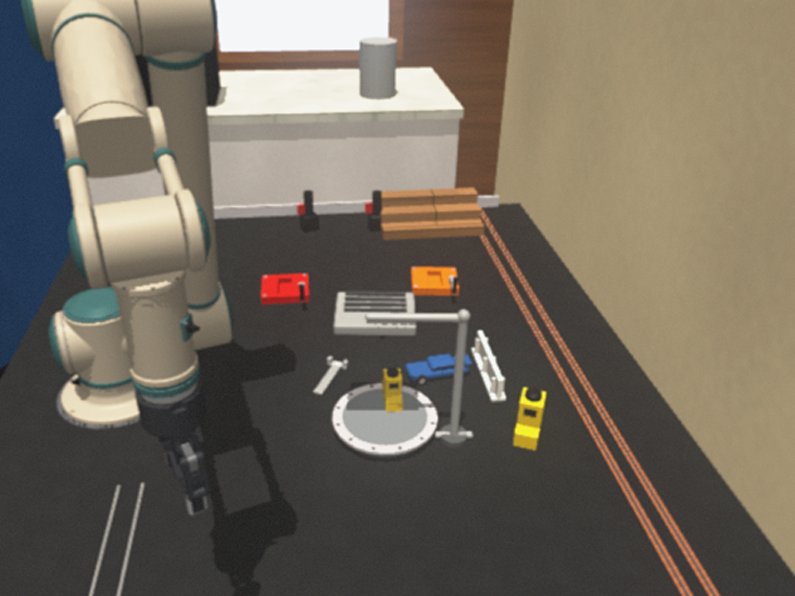

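The top view shows the grey steel socket at (294,330), its latch bar pointing right to (341,317). The disc and lamp are at (495,332), with the beacon's lens end peeking out at (460,321). In the side view the beacon stands at (393,390) on the disc, with the lamp head just above and behind it at (375,313).

```bash
python3 - <<'E'
from h import *
t=load('top'); P=cloud(t); im=t['image'].astype(int)
# socket: gray region
C=P[200:265,175:250].reshape(-1,3)
print('table z', np.nanmedian(P[270:330,100:130,2]), 'n')
m=(C[:,2]>12)&(C[:,2]<26); q=C[m]; r=cv2.minAreaRect(q[:,:2].astype(np.float32)); print('socket rect',r,np.median(q[:,2]),m.sum())
print(cv2.boxPoints(r).round(1).tolist())
m=(C[:,2]>30); print('high pts socket',C[m].round(0).tolist()[:60])
# disc
u=P[180:290,290:400].reshape(-1,3)
m=(u[:,2]>22)&(u[:,2]<36); q=u[m,:2]; c,rr=cv2.minEnclosingCircle(q.astype(np.float32)); print('disc',c,rr,np.median(u[m,2]))
m=(u[:,2]>255)&(u[:,2]<275); r=cv2.minAreaRect(u[m,:2].astype(np.float32)); print('lamp',r,cv2.boxPoints(r).round(1).tolist(),np.median(u[m,2]))
# side
s=load('side'); Q=cloud(s); I=s['image'].astype(int)
ye=(I[:,:,0]>120)&(I[:,:,1]>90)&(I[:,:,2]<80)
w=np.zeros_like(ye); w[250:300,262:290]=1
q=Q[ye&w.astype(bool)]; print('beacon side',len(q)); 
for z0 in range(28,80,6):
    k=q[(q[:,2]>=z0)&(q[:,2]<z0+6)]
    if len(k): print(z0,len(k),k.min(0).round(1),k.max(0).round(1),np.median(k,0).round(1))
u=Q[270:330,225:315].reshape(-1,3); m=(u[:,2]>22)&(u[:,2]<36)&(np.abs(u[:,0]-c[0])<130)&(abs(u[:,1]-c[1])<130); c2,r2=cv2.minEnclosingCircle(u[m,:2].astype(np.float32)); print('disc side',c2,r2)
save(s,'sidecrop.png',(215,200,335,340),4.2)
save(t,'topcrop.png',(170,190,400,285),3.4)
E
```

```text
table z -0.32733230742383057 n
socket rect ((536.3004150390625, 221.13558959960938), (113.21580505371094, 116.64581298828125), 89.08993530273438) 19.30158068870321 1252
[[477.1000061035156, 165.5], [593.7000122070312, 163.60000610351562], [595.5, 276.79998779296875], [478.8999938964844, 278.70001220703125]]
high pts socket [[583.0, 196.0, 38.0], [583.0, 194.0, 36.0], [583.0, 191.0, 38.0], [583.0, 188.0, 39.0], [580.0, 196.0, 41.0], [580.0, 193.0, 39.0], [580.0, 191.0, 38.0], [580.0, 188.0, 37.0], [580.0, 185.0, 39.0], [581.0, 183.0, 33.0], [577.0, 196.0, 38.0], [577.0, 193.0, 40.0], [577.0, 191.0, 37.0], [577.0, 188.0, 39.0], [577.0, 185.0, 37.0], [577.0, 182.0, 38.0], [578.0, 180.0, 34.0], [577.0, 177.0, 37.0], [577.0, 174.0, 41.0], [577.0, 171.0, 35.0], [574.0, 196.0, 41.0], [574.0, 193.0, 41.0], [574.0, 190.0, 41.0], [575.0, 188.0, 33.0], [574.0, 185.0, 42.0], [574.0, 182.0, 39.0], [574.0, 179.0, 40.0], [575.0, 177.0, 35.0], [574.0, 174.0, 38.0], [574.0, 171.0, 40.0], [574.0, 168.0, 39.0], [575.0, 166.0, 34.0], [574.0, 163.0, 37.0], [571.0, 196.0, 41.0], [572.0, 193.0, 37.0], [572
[... 950 characters left out ...]
   33.9] [ 538.3 -163.8   33.4]
34 22 [ 531.5 -171.    34.1] [ 562.8 -127.    40. ] [ 540.7 -167.7   38.2]
40 23 [ 532.1 -172.4   40.2] [ 562.8 -129.7   45.9] [ 543.7 -168.3   43.6]
46 23 [ 531.6 -174.6   46.1] [ 562.9 -147.1   51.8] [ 549.2 -167.8   49.1]
52 65 [ 531.8 -171.3   52.1] [ 562.5 -126.1   57.9] [ 544.9 -159.4   54.4]
58 24 [ 531.5 -172.2   58.3] [ 562.6 -126.3   63.9] [ 547.  -151.7   61.2]
64 22 [ 532.2 -156.1   64. ] [ 558.9 -122.8   69. ] [ 544.4 -150.4   65.8]
70 17 [ 531.8 -155.1   70.3] [ 559.8 -130.5   75.6] [ 548.4 -151.3   72.9]
76 10 [ 531.9 -156.8   76.3] [ 561.6 -123.3   81.1] [ 535.6 -149.6   77.8]
disc side (527.7117309570312, -176.1591033935547) 101.67616271972656
```

View pics/sidecrop.png

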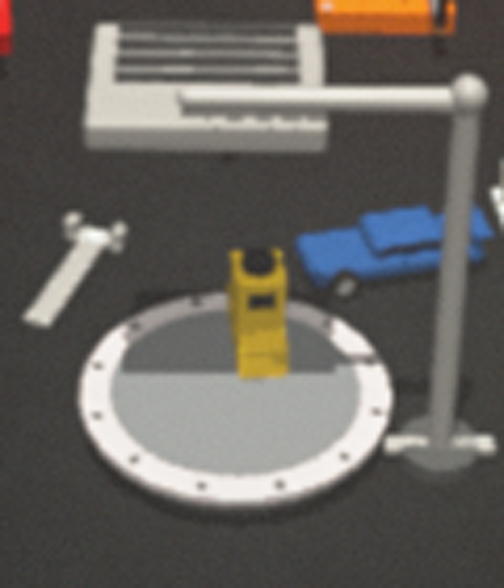

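View pics/topcrop.png

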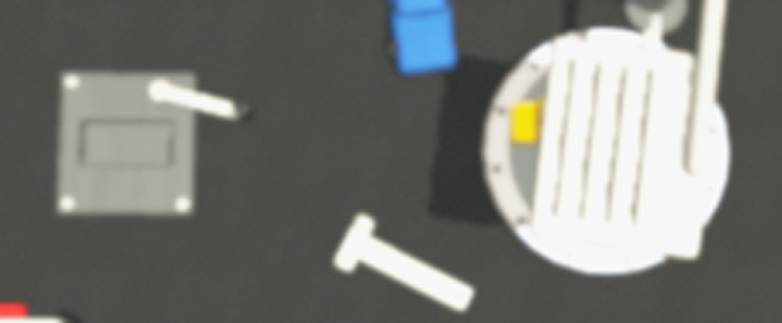

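The side crop shows the foot's near bottom corners at (240,378) and (288,374) and the lens at (258,262). In the top crop the socket block's corners are (60,72), (195,72), (193,213) and (57,213), with the pocket at (80..172,120..167). The lamp's front edge runs from (570,32) to (540,222).

```bash
python3 - <<'E'
from h import *
t=load('top'); s=load('side')
f=lambda L:[(170+x/3.4-.35,190+y/3.4-.35) for x,y in L]
g=lambda L:[(215+x/4.2-.4,200+y/4.2-.4) for x,y in L]
print('sock corners\n',at_z(t,f([(60,72),(195,72),(193,213),(57,213)]),20).round(1))
print('pocket\n',at_z(t,f([(80,120),(172,120),(172,167),(80,167)]),20).round(1))
print('pivot,end\n',at_z(t,f([(160,91)]),40).round(1),at_z(t,f([(243,112)]),78).round(1))
print('lamp edge\n',at_z(t,f([(570,32),(540,222)]),267).round(1))
print('foot shoulder top (left part)\n',at_z(t,f([(513,104),(511,141)]),54).round(1))
print('front foot bottom\n',at_z(s,g([(240,378),(288,374)]),30).round(1), 'top',at_z(s,g([(243,355),(287,350)]),54).round(1))
print('lens top',at_z(s,g([(258,260)]),104).round(1))
P=cloud(t); u=P[185:285,300:400].reshape(-1,3); m=(u[:,2]>24)&(u[:,2]<36)&(abs(u[:,0]-528)<115)&(abs(u[:,1]+176)<115)
q=u[m,:2]; c,r=cv2.minEnclosingCircle(q.astype(np.float32)); print('disc top',c,r)
print('post', at_z(s,g([(437,440)]),5).round(1))
st=arm.get_state(); print(np.array(st['ee_rot']).round(3).tolist()); w=imaging.snapshot('wrist'); print(np.array(w['T_tool_cam']).round(3).tolist(), st['wrist_force'])
E
```

```text
sock corners
 [[594.7 276.8  20. ]
 [594.  164.7  20. ]
 [476.5 165.6  20. ]
 [477.4 277.3  20. ]]
pocket
 [[554.4 259.6  20. ]
 [553.9 183.5  20. ]
 [514.7 183.2  20. ]
 [515.3 259.   20. ]]
pivot,end
 [[575.8 191.1  40. ]] [[553.8 120.2  78. ]]
lamp edge
 [[ 586.9 -118.7  267. ]
 [ 456.5  -95.6  267. ]]
foot shoulder top (left part)
 [[561.6 -97.7  54. ]
 [531.3 -95.5  54. ]]
front foot bottom
 [[ 532.5 -164.8   30. ]
 [ 564.1 -164.5   30. ]] top [[ 533.3 -170.7   54. ]
 [ 562.1 -169.1   54. ]]
lens top [[ 546.9 -137.7  104. ]]
disc top (526.8668823242188, -176.8884735107422) 99.70071411132812
post [[ 654.7 -211.1    5. ]]
[[0.922, 0.386, -0.0], [0.386, -0.922, 0.002], [0.0, -0.002, -1.0]]
[[0.001, -0.963, -0.271, 68.507], [1.0, 0.001, 0.0, -0.765], [-0.0, -0.271, 0.963, -142.956], [0.0, 0.0, 0.0, 1.0]] [ 0.5172748 -0.4708692  0.2655283]
```

Emit:
move_arm([
  [0,0,-19,0,0,-1.12,100],
  [0,0,-19,0,0,-1.12,100],
  [0,0,-19,0,0,-1.12,100],
  [0,0,-19,0,0,-1.12,100],
  [0,0,-19,0,0,-1.12,100],
  [0,0,-19,0,0,-1.12,100],
  [0,0,-19,0,0,-1.12,100],
  [0,0,-19,0,0,-1.12,100],
  [0,0,-19,0,0,-1.12,100],
  [0,0,-19,0,0,-1.12,100],
])

```text
clock: 1.15
ee_pos: [222.2, -530.2, 421.7]
ee_rot: [[-0.004, 1.0, -0.0], [1.0, 0.004, 0.001], [0.001, -0.0, -1.0]]
wrist_force: [-0.1, -0.3, -0.5]
gripper_width: 85.3
grip_force: 0.0
```

Emit:
move_arm([
  [36,20,0,0,0,0,100],
  [36,20,0,0,0,0,100],
  [36,20,0,0,0,0,100],
  [36,20,0,0,0,0,100],
  [36,20,0,0,0,0,100],
  [36,20,0,0,0,0,100],
  [36,20,0,0,0,0,100],
  [36,20,0,0,0,0,100],
  [36,20,0,0,0,0,100],
  [36,20,0,0,0,0,100],
  [36,20,0,0,0,0,100],
  [36,20,0,0,0,0,100],
  [36,20,0,0,0,0,100],
  [36,20,0,0,0,0,100],
  [36,20,0,0,0,0,100],
  [36,20,0,0,0,0,100],
])

```text
clock: 2.75
ee_pos: [543.3, 47.0, 421.0]
ee_rot: [[0.001, 1.0, -0.0], [1.0, -0.001, -0.0], [-0.0, -0.0, -1.0]]
wrist_force: [1.0, -0.4, 0.6]
gripper_width: 85.0
grip_force: 0.0
```

Emit:
move_arm([
  [0,0,0,0,-1.1,0,100],
  [0,0,0,0,-1.1,0,100],
  [0,0,0,0,-1.1,0,100],
  [0,0,0,0,-1.1,0,100],
  [0,0,0,0,-1.1,0,100],
  [0,0,0,0,-1.1,0,100],
  [0,0,0,0,0,0,100],
  [0,0,0,0,0,0,100],
])

```text
clock: 3.55
ee_pos: [543.0, 45.8, 420.6]
ee_rot: [[-0.001, 1.0, -0.001], [0.771, -0.0, -0.637], [-0.637, -0.001, -0.771]]
wrist_force: [-0.2, -0.3, 0.4]
gripper_width: 85.4
grip_force: 0.0
```

```bash
python3 - <<'E'
from h import *
s=arm.get_state(); print(s['clock'],np.round(s['joints'],3),np.round(s['ee_pos'],1),np.round(s['ee_rot'],3).tolist())
E
```

```text
3.55 [ 0.359  0.294  1.223 -0.666  1.84   0.247] [543.   45.8 420.6] [[-0.001, 1.0, -0.001], [0.771, -0.0, -0.637], [-0.637, -0.001, -0.771]]
```

Emit:
move_arm([
  [14,1,37,0,0,0,100],
  [14,1,37,0,0,0,100],
  [14,1,37,0,0,0,100],
  [14,1,37,0,0,0,100],
  [14,0,37,0,0,0,100],
  [13,0,36,0,0,0,100],
  [0,0,0,0,0,0,100],
  [0,0,0,0,0,0,100],
])

```text
clock: 4.35
ee_pos: [547.4, -32.8, 199.6]
ee_rot: [[0.004, 1.0, -0.001], [0.771, -0.004, -0.637], [-0.637, 0.002, -0.771]]
wrist_force: [-0.2, -0.2, 1.0]
gripper_width: 85.2
grip_force: 0.0
```

```bash
python3 - <<'E'
from h import *
s=snap('wrist'); save(s,'w1.png',f=1.42)
st=arm.get_state(); print(np.round(st['joints'],3),st['ee_pos'])
E
```

```text
[ 0.231  0.372  1.661 -0.688  1.354  0.474] [548.19217287 -32.09301342 200.50789078]
```

View pics/w1.png

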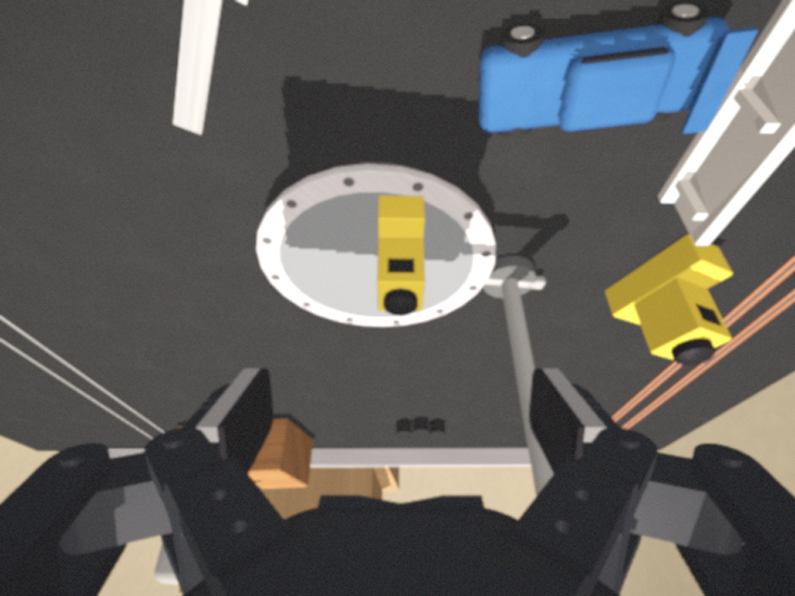

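The wrist view shows the beacon centred and almost square to the tool. The foot's near bottom edge runs from (379,197) to (423,197), its top edge from (378,217) to (425,219), the body's base from (379,237) to (424,238), and the lens is at (400,301).

```bash
python3 - <<'E'
from h import *
s=load('wrist'); g=lambda L:[(x/1.42-.15,y/1.42-.15) for x,y in L]
print(at_z(s,g([(379,197),(423,197)]),30).round(1).tolist())
print(at_z(s,g([(378,217),(425,219)]),54).round(1).tolist())
print(at_z(s,g([(379,237),(424,238)]),54).round(1).tolist())
print(at_z(s,g([(400,301)]),104).round(1).tolist())
Q=cloud(s); I=s['image'].astype(int)
ye=(I[:,:,0]>120)&(I[:,:,1]>90)&(I[:,:,2]<80); ye[:,:240]=0; ye[:,320:]=0; ye[225:]=0
q=Q[ye]; n=q[:,2]
for a,b in((49,59),(30,49),(59,92)):
    k=q[(n>a)&(n<b)]; print(a,len(k),np.percentile(k,5,0).round(1),np.percentile(k,50,0).round(1),np.percentile(k,95,0).round(1))
k=q[(n>60)&(n<90)]; A=np.c_[k[:,0],k[:,2],np.ones(len(k))]; print('body face y=a x+b z+c',np.linalg.lstsq(A,k[:,1],rcond=None)[0])
w=np.zeros(I.shape[:2],bool); w[115:232,178:352]=1; k=Q[w]; k=k[(k[:,2]>24)&(k[:,2]<35)]
print('disc',cv2.minEnclosingCircle(k[:,:2].astype(np.float32)))
E
```

```text
[[531.8, -101.0, 30.0], [563.1, -101.1, 30.0]]
[[531.9, -97.0, 54.0], [563.7, -99.0, 54.0]]
[[531.7, -116.6, 54.0], [563.8, -117.8, 54.0]]
[[546.6, -124.3, 104.0]]
49 595 [ 534.1 -116.3   50.2] [ 547.2 -106.5   54. ] [560.2 -97.4  57.7]
30 329 [533.9 -98.7  34.3] [547.2 -97.8  41.4] [560.8 -96.9  48.3]
59 646 [ 533.6 -116.7   60.5] [ 547.1 -115.8   72.8] [ 560.5 -114.8   90.8]
body face y=a x+b z+c [-2.66444426e-02  1.72901229e-03 -1.01308429e+02]
disc ((525.799560546875, -176.3719024658203), 100.3921890258789)
```

Emit:
move_arm([
  [1,0,24,0,0,0,100],
  [1,-0.5,24,0,0,0,100],
  [0,0,24,0,0,0,100],
  [0,0,24,0,0,0,100],
  [0,0,24,0,0,0,100],
  [0,0,24,0,0,0,100],
  [0,0,17,0,0,0,100],
  [0,0,17,0,0,0,100],
  [0,0,0,0,0,0,100],
  [0,0,0,0,0,0,100],
])

```text
clock: 5.4
ee_pos: [548.0, -143.4, 61.6]
ee_rot: [[0.003, 1.0, 0.002], [0.77, -0.001, -0.638], [-0.638, 0.004, -0.77]]
wrist_force: [0.3, -0.6, 0.3]
gripper_width: 85.2
grip_force: 0.0
```

```bash
python3 - <<'E'
from h import *
s=snap('wrist'); save(s,'w2.png',f=1.2)
st=arm.get_state(); print(np.round(st['ee_pos'],1),st['wrist_force'],arm.grip_point_offset)
E
```

```text
[ 548.  -143.1   61.6] [-0.87646002 -0.35609224  0.41924935] 18.700000000000003
```

View pics/w2.png

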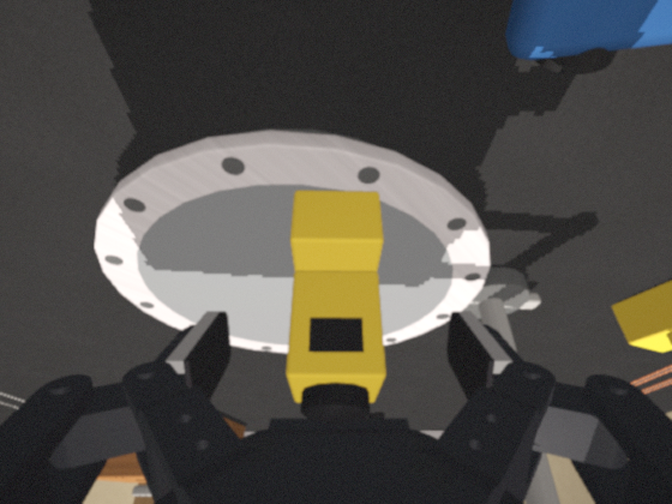

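The beacon body sits midway between the open pads: body at x≈288–384, pads at 205 and 470. I'll close now.

Emit:
move_arm([
  [0,0,0,0,0,0,20],
  [0,0,0,0,0,0,20],
  [0,0,0,0,0,0,20],
  [0,0,0,0,0,0,20],
  [0,0,0,0,0,0,20],
  [0,0,0,0,0,0,20],
  [0,0,0,0,0,0,20],
  [0,0,0,0,0,0,20],
  [0,0,0,0,0,0,20],
  [0,0,0,0,0,0,20],
], grip_force=50)

```text
clock: 6.45
ee_pos: [546.5, -143.4, 60.1]
ee_rot: [[0.001, 1.0, -0.0], [0.77, -0.001, -0.638], [-0.638, 0.001, -0.77]]
wrist_force: [0.2, 3.7, 5.1]
gripper_width: 31.3
grip_force: 51.4
```

Emit:
move_arm([
  [-2,0,-2,0,0,0,20],
  [-3,0,-4,0,0,0,20],
  [-4,0,-5,0,0,0,20],
  [-4,0,-6,0,0,0,20],
  [0,0,-10,0,0,0,20],
  [0,0,-20,0,0,0,20],
  [0,0,-25,0,0,0,20],
  [0,0,-25,0,0,0,20],
  [0,0,-25,0,0,0,20],
  [0,0,-25,0,0,0,20],
  [0,0,-20,0,0,0,20],
  [0,0,-10,0,0,0,20],
  [0,0,0,0,0,0,20],
  [0,0,0,0,0,0,20],
])

```text
clock: 7.85
ee_pos: [545.8, -40.8, 203.9]
ee_rot: [[0.0, 1.0, -0.001], [0.77, -0.001, -0.637], [-0.637, -0.001, -0.77]]
wrist_force: [-0.5, -0.1, -1.6]
gripper_width: 31.5
grip_force: 50.7
```

```bash
python3 - <<'E'
from h import *
st=arm.get_state(); print(np.round(st['ee_pos'],1),st['wrist_force'],st['gripper_width'],st['grip_force'])
s=snap('wrist'); save(s,'w3.png',f=1.2)
Q=cloud(s);R=s['orientation']; T=np.array(st['ee_rot']); p=np.array(st['ee_pos'])
I=s['image'].astype(int); ye=(I[:,:,0]>120)&(I[:,:,1]>90)&(I[:,:,2]<80); ye[:,:200]=0; ye[:,360:]=0
q=Q[ye]; q=q[np.linalg.norm(q-p,axis=1)<110]; print(len(q))
# horizontal shoulder / vertical faces via height histogram
print(np.histogram(q[:,2],bins=np.arange(p[2]-60,p[2]+70,5)))
np.save('bq.npy',q)
E
```

```text
[545.8 -40.8 203.9] [-0.52398865 -0.12193275 -1.55541311] 31.486496011081236 50.74195861816406
9238
(array([   0,    0,    0,    0,    0,    0,  373,  621,  638,  693, 1389,
        674,  728,  787,  786,  399,  430,  904,  792,   20,    0,    4,
          0,    0,    0]), array([143.9301959, 148.9301959, 153.9301959, 158.9301959, 163.9301959,
       168.9301959, 173.9301959, 178.9301959, 183.9301959, 188.9301959,
       193.9301959, 198.9301959, 203.9301959, 208.9301959, 213.9301959,
       218.9301959, 223.9301959, 228.9301959, 233.9301959, 238.9301959,
       243.9301959, 248.9301959, 253.9301959, 258.9301959, 263.9301959,
       268.9301959]))
```

View pics/w3.png

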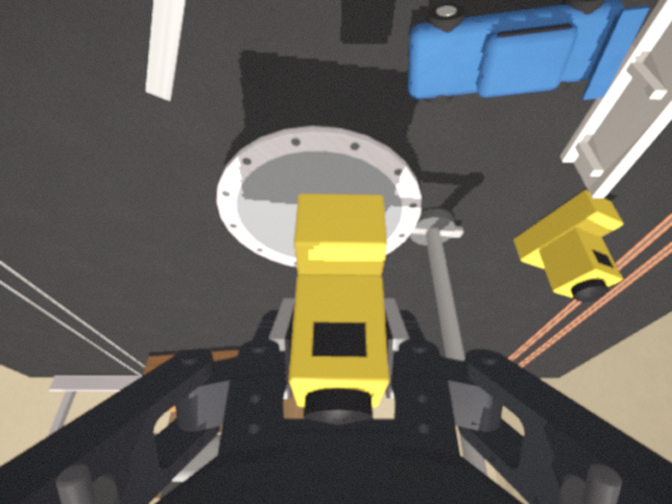

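The beacon is held level between the pads (body at x 290–388, shoulder at y≈240–275). Next I'll get its pose in the hand from the depth data.

```bash
python3 - <<'E'
from h import *
q=np.load('bq.npy'); p=np.array(arm.get_state()['ee_pos'])
def fit(k,ax):
    o=[i for i in range(3) if i!=ax]
    for _ in range(4):
        A=np.c_[k[:,o],np.ones(len(k))]; c=np.linalg.lstsq(A,k[:,ax],rcond=None)[0]; r=abs(k[:,ax]-A@c); k=k[r<max(1.5,2*r.std())] 
    m=np.median(k,0); print('axyz'[ax+1],len(k),c.round(4),'med',m.round(1),'ptp',np.percentile(k,[1,99],axis=0).round(1).tolist())
y=q[:,1];z=q[:,2]
print(np.histogram(y,bins=np.arange(-60,40,3)))
sh=q[(abs(z-196)<5)]; 
yb=np.median(y[z>205]); print('yb',yb)
fit(q[(z>205)&(z<232)],1)
ye=np.median(y[z<190]); fit(q[(z<190)&(z>176)],1)
fit(q[(y>yb+3)&(y<ye-3)],2)
print(p)
E
```

```text
(array([   0,    0,    0,    0,    0,    0,    0,    0,    0,   11,   17,
         13,   24,   42,   51, 5566,  296,  233,   39,   34,   41, 2863,
          4,    0,    0,    0,    1,    3,    0,    0,    0,    0,    0]), array([-60, -57, -54, -51, -48, -45, -42, -39, -36, -33, -30, -27, -24,
       -21, -18, -15, -12,  -9,  -6,  -3,   0,   3,   6,   9,  12,  15,
        18,  21,  24,  27,  30,  33,  36,  39]))
yb -13.515634966062919
y 3433 [-1.5800e-02 -2.1000e-03 -4.4258e+00] med [545.6 -13.5 216.1] ptp [[530.0, -14.8, 205.2], [561.2, -12.2, 231.8]]
y 1734 [-1.47000e-02 -5.80000e-03  1.36239e+01] med [546.    4.5 183.3] ptp [[531.4, 3.4, 176.2], [561.2, 5.6, 189.9]]
z 454 [ 1.700000e-03 -9.000000e-04  1.972204e+02] med [541.9  -7.9 198.2] ptp [[531.1, -10.5, 197.4], [561.0, 1.1, 198.8]]
[545.57911543 -41.12346053 203.57003281]
```

Emit:
move_arm([
  [8,0,-6,0,0,0,20],
  [16,-1,-13,0,0,0,20],
  [23,-1,-19,0,0,0,20],
  [23,-1,-19,0,0,0,20],
  [23,-1,-19,0,0,0,20],
  [23,-1,-19,0,0,0,20],
  [23,-1,-19,0,0,0,20],
  [23,-1,-19,0,0,0,20],
  [23,-1,-19,0,0,0,20],
  [23,-1,-19,0,0,0,20],
  [23,-1,-19,0,0,0,20],
  [23,0,-19,0,0,0,20],
  [16,0,-14,0,0,0,20],
  [8,0,-7,0,0,0,20],
  [0,0,0,0,0,0,20],
  [0,0,0,0,0,0,20],
  [0,0,0,0,0,0,20],
])

```text
clock: 9.6
ee_pos: [536.7, 318.8, 204.5]
ee_rot: [[0.002, 1.0, -0.002], [0.77, -0.002, -0.638], [-0.638, -0.0, -0.77]]
wrist_force: [0.8, -0.3, -2.2]
gripper_width: 31.2
grip_force: 50.7
```

```bash
python3 - <<'E'
from h import *
s=snap('wrist'); save(s,'w4.png',f=1.42)
st=arm.get_state(); print(np.round(st['joints'],3),np.round(st['ee_pos'],1))
E
```

```text
[ 0.708  0.633  1.18  -0.519  1.792  0.716] [536.7 318.8 204.6]
```

View pics/w4.png

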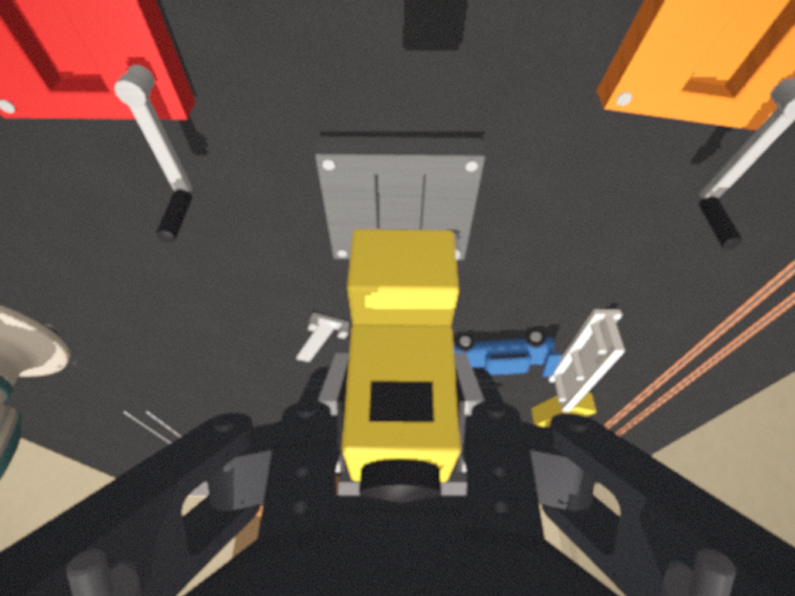

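The grey block fills the centre top. Its near corners are at (318,155) and (484,155), the pocket's side lines run at x≈377 and 423 from y≈175 down, and the far part is hidden behind the beacon. I'll project the expected geometry to check this and refine the position.

```bash
python3 - <<'E'
from h import *
s=load('wrist'); g=lambda L:[(x/1.42-.15,y/1.42-.15) for x,y in L]
print((proj(s,[[577.5,193,40],[553,122,78],[594,276.5,20],[477,276.5,20],[594,165,20],[477,165,20]])*1.42).round(0).tolist())
Q=cloud(s)
k=Q[108:182,222:345].reshape(-1,3); k=k[(k[:,2]>13)&(k[:,2]<26)&(k[:,1]>200)]
print('top z',np.median(k[:,2]),'near edge y',np.percentile(k[:,1],[97,99.5]).round(1))
for y0 in (265,250,235,220):
    r=k[abs(k[:,1]-y0)<5]; print(y0,np.percentile(r[:,0],[.5,99.5]).round(1),len(r))
f=Q[108:182,222:345].reshape(-1,3); f=f[(f[:,2]>-2)&(f[:,2]<10)&(abs(f[:,0]-535)<40)&(f[:,1]<262)]; print('floor',len(f),f[:,2].mean() if len(f) else 0, np.percentile(f,[2,50,98],axis=0).round(1).tolist() if len(f) else '')
save(s,'w4c.png',(215,95,350,185),5.5)
t=at_z(s,g([(318,155),(484,155)]),20); print(t.round(1).tolist())
E
```

```text
[[451.0, 255.0], [419.0, 339.0], [485.0, 152.0], [314.0, 153.0], [465.0, 258.0], [334.0, 258.0]]
top z 20.070703895764666 near edge y [274.8 275.9]
265 [478.9 592.6] 928
250 [478.5 592.6] 582
235 [477.1 592.2] 534
220 [477.1 591.9] 474
floor 1237 4.165986971650123 [[516.8, 188.3, 2.9], [534.9, 219.8, 4.1], [552.1, 245.7, 5.7]]
[[479.5, 274.7, 20.0], [593.4, 274.6, 20.0]]
```

View pics/w4c.png

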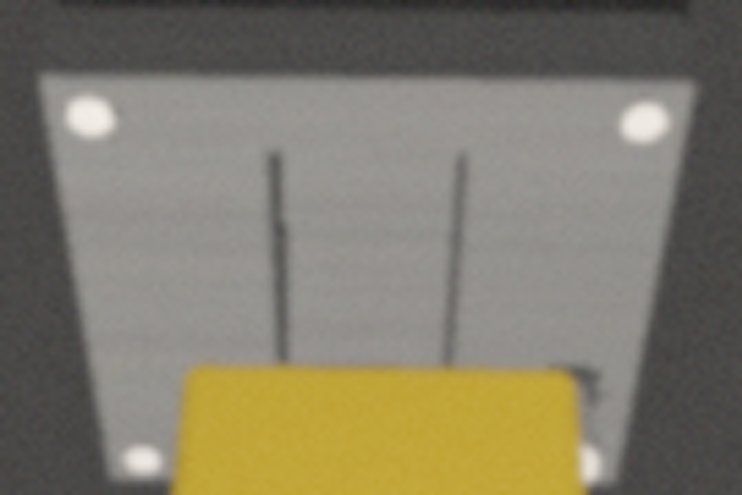

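```bash
python3 - <<'E'
from h import *
s=load('wrist'); g=lambda L:[(215+x/5.5-.4,95+y/5.5-.4) for x,y in L]
print('corners',at_z(s,g([(40,75),(697,83),(616,484),(109,482)]),20).round(1).tolist())
print('pocket near',at_z(s,g([(269,153),(466,153)]),20).round(1).tolist(),'far-ish',at_z(s,g([(279,355),(453,355)]),20).round(1).tolist())
print('bolts',at_z(s,g([(91,117),(644,122),(142,459)]),20).round(1).tolist())
E
```

```text
corners [[477.8, 275.6, 20.0], [594.2, 273.8, 20.0], [592.9, 163.2, 20.0], [475.6, 164.0, 20.0]]
pocket near [[517.4, 258.4, 20.0], [553.9, 258.4, 20.0]] far-ish [[516.8, 205.5, 20.0], [553.5, 205.5, 20.0]]
bolts [[485.6, 266.5, 20.0], [585.9, 265.4, 20.0], [484.1, 172.1, 20.0]]
```

Emit:
move_arm([
  [-8,-0.6,7,0,0,0,20],
  [-16,-0.7,13,0,0,0,20],
  [-17.5,0,14.5,0,0,0,20],
  [-17.5,0,14.5,0,0,0,20],
  [-16,0,13,0,0,0,20],
  [-8.3,0,7,0,0,0,20],
  [8,0,9.6,0,0,0,20],
  [16,0,19.3,0,0,0,20],
  [16,0,19.3,0,0,0,20],
  [16,0,19.3,0,0,0,20],
  [16,0,19.3,0,0,0,20],
  [12,0,14.5,0,0,0,20],
  [8,0,9.6,0,0,0,20],
  [0,0,0,0,0,0,20],
  [0,0,0,0,0,0,20],
  [0,0,0,0,0,0,20],
])

```text
clock: 11.25
ee_pos: [535.9, 212.5, 61.1]
ee_rot: [[0.002, 1.0, 0.001], [0.771, -0.001, -0.637], [-0.637, 0.002, -0.771]]
wrist_force: [0.3, 0.4, -0.8]
gripper_width: 31.4
grip_force: 50.7
```

```bash
python3 - <<'E'
from h import *
st=arm.get_state(); print(np.round(st['joints'],3),np.round(st['ee_pos'],2),np.round(st['ee_rot'],4).tolist(),st['wrist_force'])
w=snap('wrist');q=cloud(w);I=w['image'].astype(int);p=np.array(st['ee_pos'])
ye=(I[:,:,0]>120)&(I[:,:,1]>90)&(I[:,:,2]<80); ye[:,:200]=0; ye[:,360:]=0
q=q[ye]; q=q[np.linalg.norm(q-p,axis=1)<110]
z=q[:,2]; b=q[(z>p[2]+2)&(z<p[2]+28)]; f=q[(z<p[2]-12)]
fit=lambda k:np.polyfit(k[:,0]-p[0],k[:,1],1)
print('body face',np.median(b,0).round(2),fit(b),'end face',np.median(f,0).round(2),fit(f),np.percentile(f[:,0],[1,99]))
sh=q[(q[:,1]>np.median(b[:,1])+3)&(q[:,1]<np.median(f[:,1])-3)]; print('shoulder z',np.median(sh[:,2]))
Q=cloud(w).reshape(-1,3); k=Q[(abs(Q[:,2]-20)<5)&(abs(Q[:,0]-535)<75)&(Q[:,1]>222)&(Q[:,1]<290)]
if len(k): print('block',np.percentile(k,[.5,99.5],axis=0).round(1).tolist())
s=snap('side'); save(s,'side2.png',(190,160,340,270),5)
E
```

```text
[ 0.593  0.657  1.532 -0.565  1.413  0.819] [535.93 212.55  61.1 ] [[0.002, 1.0, 0.0008], [0.771, -0.001, -0.6368], [-0.6368, 0.0019, -0.771]] [ 0.28369127  0.35245003 -0.75298869]
body face [535.69 239.87  73.71] [-1.17632999e-01  2.39392560e+02] end face [536.17 257.86  41.15] [-4.33500787e-02  2.57769758e+02] [520.81130623 551.81499172]
shoulder z 55.32530967271196
block [[478.0, 222.5, 15.2], [592.8, 276.2, 21.8]]
```

View pics/side2.png

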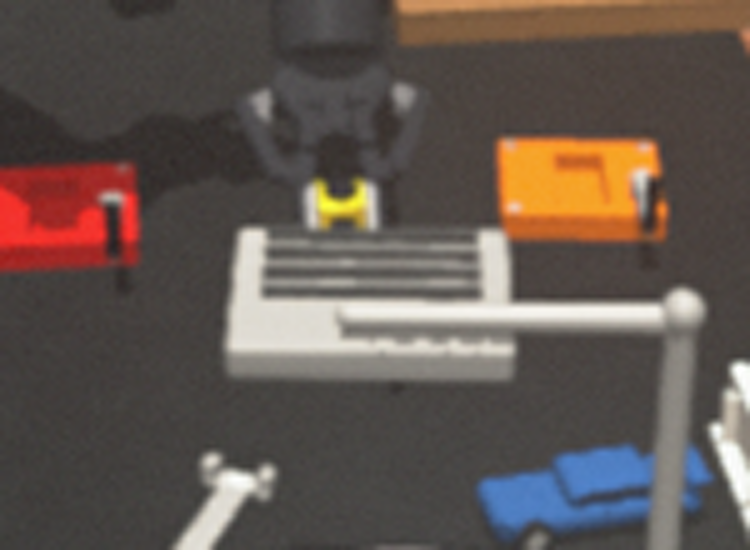

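The side view shows the beacon gripped above the socket at (340,205), with the block hidden behind the lamp. From the wrist depth it needs about -1.6 mm in y and -0.5 mm in x, and then I can lower it.

Emit:
move_arm([
  [-1.2,-0.5,1,0,0,0,20],
  [0,0,0,0,0,0,20],
  [2.5,0,3,0,0,0,20],
  [2.5,0,3,0,0,0,20],
  [1.3,0,1.6,0,0,0,20],
  [1.3,0,1.6,0,0,0,20],
  [1.3,0,1.6,0,0,0,20],
  [0,0,0,0,0,0,20],
  [0,0,0,0,0,0,20],
])

```text
clock: 12.25
ee_pos: [534.8, 210.5, 46.1]
ee_rot: [[0.001, 1.0, -0.001], [0.77, -0.001, -0.638], [-0.638, -0.0, -0.77]]
wrist_force: [0.3, -0.1, -1.7]
gripper_width: 31.3
grip_force: 50.7
```

Emit:
move_arm([
  [1.3,0.4,1.6,0,0,0,20],
  [1.3,0,1.6,0,0,0,20],
  [1.3,0,1.6,0,0,0,20],
  [1.3,0,1.6,0,0,0,20],
  [1.0,0,1.2,0,0,0,20],
  [0,0,0,0,0,0,20],
  [0,0,0,0,0,0,20],
])

```text
clock: 12.95
ee_pos: [535.2, 210.4, 36.3]
ee_rot: [[0.001, 1.0, -0.001], [0.77, -0.001, -0.638], [-0.638, -0.0, -0.77]]
wrist_force: [-0.4, 0.4, -1.8]
gripper_width: 31.5
grip_force: 50.7
```

Emit:
move_arm([
  [0.6,0,0.8,0,0,0,20],
  [0.6,0,0.8,0,0,0,20],
  [0.4,0,0.5,0,0,0,20],
  [0,0,0,0,0,0,20],
  [0,0,0,0,0,0,20],
])

```text
clock: 13.45
ee_pos: [535.2, 210.3, 34.1]
ee_rot: [[0.001, 1.0, -0.0], [0.77, -0.001, -0.638], [-0.638, 0.0, -0.77]]
wrist_force: [0.0, 0.2, 3.2]
gripper_width: 31.7
grip_force: 51.0
```

Emit:
move_arm([
  [0.2,0,0.3,0,0,0,20],
  [0,0,0,0,0,0,20],
  [0,0,0,0,0,0,44],
  [0,0,0,0,0,0,44],
  [0,0,0,0,0,0,44],
  [0,0,0,0,0,0,44],
], grip_force=20)

```text
clock: 14.05
ee_pos: [535.1, 210.1, 33.1]
ee_rot: [[0.001, 1.0, -0.001], [0.77, -0.001, -0.638], [-0.638, -0.0, -0.77]]
wrist_force: [-0.4, 0.4, 1.1]
gripper_width: 37.6
grip_force: 0.0
```

```bash
python3 - <<'E'
from h import *
st=arm.get_state(); print(np.round(st['ee_pos'],2),st['gripper_width'],st['wrist_force'])
w=snap('wrist');q=cloud(w);I=w['image'].astype(int);p=np.array(st['ee_pos'])
ye=(I[:,:,0]>120)&(I[:,:,1]>90)&(I[:,:,2]<80); ye[:,:200]=0; ye[:,360:]=0
q=q[ye]; q=q[np.linalg.norm(q-p,axis=1)<110]; z=q[:,2]
b=q[(z>36)&(z<62)]; m=np.median(b,0); b=b[abs(b[:,1]-m[1])<4]; print('body face',m.round(1),np.polyfit(b[:,2],b[:,1],1),np.polyfit(b[:,0],b[:,1],1)[0])
sh=q[(q[:,1]>m[1]+3)&(q[:,1]<m[1]+15)]; print('shoulder z',np.median(sh[:,2]),np.polyfit(sh[:,1],sh[:,2],1)[0])
save(w,'w5.png',f=1.2)
E
```

```text
[535.13 210.11  33.09] 37.62493015349956 [-0.43103522  0.40601954  1.12986263]
body face [535.8 237.8  46.9] [-2.10550335e-03  2.37886216e+02] -0.015996692501263107
shoulder z 27.11885001476091 1.1306073537946875
```

View pics/w5.png

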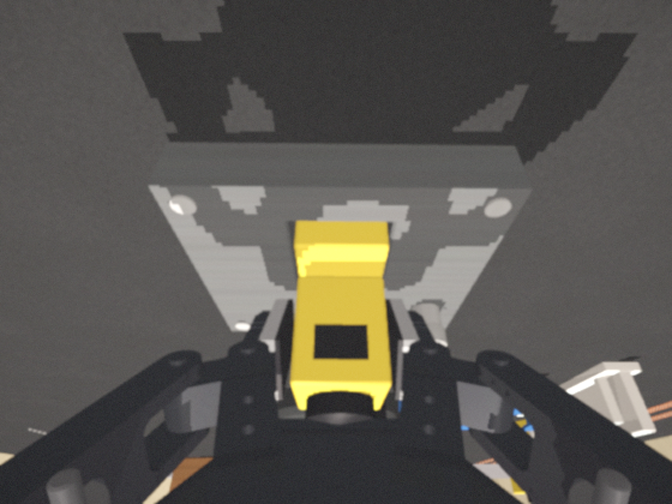

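The beacon stands home: shoulder at z≈27–28, upright, and clear of both pads (body 292–390 between pads at 285 and 395). I'll retract now and swing the tool vertical.

Emit:
move_arm([
  [0,0,-3,0,0,0,44],
  [0,0,-6,0,0,0,44],
  [0,0,-10,0,0,0,44],
  [0,0,-15,0,0,0,44],
  [0,0,-25,0,0,0,44],
  [0,0,-30,0,0,0,44],
  [0,0,-30,0,0,0,44],
  [0,0,-20,0,0,0,20],
  [-15,0,-19,0,0,0,0],
  [-15,0,-19,0,0,0,0],
  [-10,0,-13,0,0,0,0],
  [0,0,0,0,0,0,0],
])

```text
clock: 15.3
ee_pos: [536.1, 301.5, 208.2]
ee_rot: [[0.004, 1.0, 0.003], [0.773, -0.001, -0.635], [-0.635, 0.005, -0.773]]
wrist_force: [0.3, 0.3, -0.4]
gripper_width: 0.2
grip_force: 0.0
```

Emit:
move_arm([
  [0,0,0,0,1.1,0,0],
  [0,0,0,0,1.1,0,0],
  [0,0,0,0,1.1,0,0],
  [0,0,0,0,1.1,0,0],
  [0,0,0,0,1.1,0,0],
  [0,0,0,0,1.1,0,0],
  [0,0,0,0,0,0,0],
  [0,0,0,0,0,0,0],
])

```text
clock: 16.1
ee_pos: [535.0, 299.8, 204.7]
ee_rot: [[0.003, 1.0, -0.001], [1.0, -0.003, -0.002], [-0.002, -0.001, -1.0]]
wrist_force: [-0.3, 1.3, 0.2]
gripper_width: -0.1
grip_force: 0.0
```

```bash
python3 - <<'E'
from h import *
st=arm.get_state(); print(np.round(st['ee_pos'],1),st['gripper_width'],np.round(st['joints'],2),np.round(st['ee_rot'],3).tolist())
t=snap('top'); P=cloud(t); k=P[190:270,175:260].reshape(-1,3)
b=k[(abs(k[:,2]-76)<8)&(abs(k[:,0]-535)<30)&(abs(k[:,1]-220)<30)]; print('beacon top pts',len(b),np.median(b,0).round(1) if len(b) else '')
h=k[(k[:,2]>55)&(k[:,2]<90)&(k[:,1]<160)]; print('handle',len(h),np.median(h,0).round(1) if len(h) else '')
h=k[(k[:,2]>30)&(k[:,2]<45)&(k[:,1]<200)&(k[:,0]>540)]; print('bar',len(h),h[np.argsort(h[:,1])][::4].round(0).tolist())
E
```

```text
[535.  299.8 204.7] -0.09124225697655132 [ 0.4   0.35  1.46 -0.    1.33  0.4 ] [[0.003, 1.0, -0.001], [1.0, -0.003, -0.002], [-0.002, -0.001, -1.0]]
beacon top pts 114 [536.7 219.4  73. ]
handle 16 [557.1 119.3  75.7]
bar 102 [[554.0, 126.0, 37.0], [563.0, 130.0, 31.0], [558.0, 132.0, 34.0], [566.0, 135.0, 35.0], [563.0, 138.0, 32.0], [561.0, 141.0, 32.0], [566.0, 143.0, 34.0], [560.0, 146.0, 35.0], [565.0, 151.0, 40.0], [568.0, 154.0, 40.0], [563.0, 157.0, 39.0], [569.0, 160.0, 38.0], [569.0, 163.0, 37.0], [574.0, 165.0, 40.0], [569.0, 168.0, 39.0], [569.0, 171.0, 38.0], [569.0, 174.0, 36.0], [572.0, 177.0, 37.0], [577.0, 180.0, 37.0], [572.0, 183.0, 34.0], [577.0, 185.0, 40.0], [580.0, 188.0, 40.0], [583.0, 191.0, 35.0], [575.0, 194.0, 36.0], [574.0, 196.0, 38.0], [550.0, 197.0, 31.0]]
```

Emit:
move_arm([
  [-20,8,0,0,0,0,0],
  [-32,11,0,0,0,0,0],
  [-35,11,0,0,0,0,0],
  [-35,11,0,0,0,0,0],
  [-32,11,0,0,0,0,0],
  [-25,9,0,0,0,0,0],
  [-15,4,0,0,0,0,0],
  [0,0,20,0,0,0,0],
  [0,0,30,0,0,0,0],
  [0,0,35,0,0,0,0],
  [0,0,35,0,0,0,0],
  [0,0,22,0,0,0,0],
  [0,0,10,0,0,0,0],
  [0,0,0,0,0,0,0],
  [0,0,0,0,0,0,0],
])

```text
clock: 17.65
ee_pos: [600.9, 107.3, 54.0]
ee_rot: [[0.0, 1.0, 0.001], [1.0, -0.0, -0.0], [-0.0, 0.001, -1.0]]
wrist_force: [0.5, -0.4, -0.1]
gripper_width: -0.2
grip_force: 0.0
```

```bash
python3 - <<'E'
from h import *
p=np.array(arm.get_state()['ee_pos']); print(p.round(1))
for d,th in ((26,.29),(24,.5),(24,.7),(24,.9),(23,1.1),(21,1.3),(18,1.45),(17,1.571)):
    h=np.array([577,192.5])+74*np.array([-np.sin(th),-np.cos(th)])
    c=h-d*np.array([-np.cos(th),np.sin(th)]); print(th,h.round(1),c.round(1),'step tx,ty',(c[1]-p[1]).round(1),(c[0]-p[0]).round(1)); p=c
E
```

```text
[600.9 107.3  54. ]
0.29 [555.8 121.6] [580.8 114.2] step tx,ty 6.9 -20.2
0.5 [541.5 127.6] [562.6 116.1] step tx,ty 1.9 -18.2
0.7 [529.3 135.9] [547.7 120.4] step tx,ty 4.4 -14.9
0.9 [519.  146.5] [534.  127.7] step tx,ty 7.3 -13.7
1.1 [511.1 158.9] [521.5 138.4] step tx,ty 10.7 -12.5
1.3 [505.7 172.7] [511.3 152.5] step tx,ty 14.0 -10.2
1.45 [503.5 183.6] [505.7 165.7] step tx,ty 13.2 -5.6
1.571 [503.  192.5] [503.  175.5] step tx,ty 9.8 -2.7
```

Pushing the handle round the arc, as far as about 1.1 rad first.

Emit:
move_arm([
  [3.5,-10,0,0,0,0,0],
  [3.5,-10,0,0,0,0,0],
  [1,-9,0,0,0,0,0],
  [1,-9,0,0,0,0,0],
  [2,-7.5,0,0,0,0,0],
  [2.5,-7.5,0,0,0,0,0],
  [3.5,-7,0,0,0,0,0],
  [4,-7,0,0,0,0,0],
  [5,-6,0,0,0,0,0],
  [5.5,-6,0,0,0,0,0],
  [0,0,0,0,0,0,0],
])

```text
clock: 18.75
ee_pos: [519.6, 138.8, 53.1]
ee_rot: [[0.0, 1.0, -0.002], [1.0, -0.0, -0.0], [-0.0, -0.002, -1.0]]
wrist_force: [-0.4, 0.1, 0.1]
gripper_width: -0.2
grip_force: 0.0
```

```bash
python3 - <<'E'
from h import *
st=arm.get_state(); print(np.round(st['ee_pos'],1),st['wrist_force'])
w=snap('wrist'); Q=cloud(w).reshape(-1,3); I=w['image'].reshape(-1,3).astype(int)
m=(Q[:,2]>60)&(Q[:,2]<84)&(abs(Q[:,0]-520)<60)&(abs(Q[:,1]-150)<60)&(I.max(1)<60); k=Q[m]; print(len(k)); 
if len(k): print(np.percentile(k,[5,50,95],axis=0).round(1).tolist())
m=(abs(Q[:,2]-37)<4)&(abs(Q[:,0]-540)<50)&(abs(Q[:,1]-170)<50)&(I.min(1)>100); k=Q[m]; print(len(k)); 
if len(k): print(k[::max(1,len(k)//15)].round(0).tolist())
E
```

```text
[519.6 138.8  53.1] [-0.38953935  0.08282697  0.06613996]
1080
[[506.9, 146.3, 62.9], [513.1, 155.9, 76.6], [532.8, 209.1, 81.7]]
3148
[[575.0, 200.0, 33.0], [577.0, 195.0, 39.0], [579.0, 192.0, 39.0], [572.0, 190.0, 40.0], [574.0, 188.0, 39.0], [565.0, 186.0, 38.0], [556.0, 184.0, 38.0], [546.0, 181.0, 38.0], [558.0, 179.0, 39.0], [550.0, 176.0, 38.0], [540.0, 174.0, 39.0], [531.0, 171.0, 39.0], [523.0, 168.0, 39.0], [518.0, 165.0, 38.0], [517.0, 162.0, 38.0], [519.0, 157.0, 38.0]]
```

Emit:
move_arm([
  [7,-5,0,0,0,0,0],
  [7,-4,0,0,0,0,0],
  [7,-3,0,0,0,0,0],
  [6,-2.5,0,0,0,0,0],
  [5,-1.5,0,0,0,0,0],
  [4,-0.5,0,0,0,0,0],
  [2,0,0,0,0,0,0],
  [0,0,0,0,0,0,0],
])

```text
clock: 19.6
ee_pos: [504.3, 175.2, 53.3]
ee_rot: [[-0.0, 1.0, -0.001], [1.0, 0.0, -0.003], [-0.003, -0.001, -1.0]]
wrist_force: [-0.6, -4.3, 2.0]
gripper_width: 0.3
grip_force: 2.2
```

Emit:
move_arm([
  [1,0,0,0,0,0,0],
  [1,0,0,0,0,0,0],
  [0,0,0,0,0,0,0],
])

```text
clock: 19.9
ee_pos: [504.3, 175.4, 53.3]
ee_rot: [[-0.001, 1.0, -0.001], [1.0, 0.001, -0.005], [-0.005, -0.001, -1.0]]
wrist_force: [-0.0, -9.8, 2.3]
gripper_width: 0.0
grip_force: 5.0
```

```bash
python3 - <<'E'
from h import *
st=arm.get_state(); print(np.round(st['ee_pos'],1),st['wrist_force'])
w=snap('wrist'); Q=cloud(w).reshape(-1,3); I=w['image'].reshape(-1,3).astype(int)
m=(abs(Q[:,2]-38)<3)&(Q[:,0]>505)&(Q[:,0]<590)&(abs(Q[:,1]-180)<40)&(I.min(1)>100); k=Q[m]; print(len(k))
for a in range(505,590,12):
    r=k[(k[:,0]>=a)&(k[:,0]<a+12)]; print(a,len(r),np.percentile(r[:,1],[5,50,95]).round(1) if len(r) else '')
E
```

```text
[504.3 175.4  53.3] [-0.02255083 -9.76269091  2.30659808]
1946
505 316 [189.  194.3 197.8]
517 253 [188.5 191.5 197.3]
529 177 [187.9 190.1 192.2]
541 165 [188.  190.1 192.1]
553 240 [188.  190.8 196.3]
565 535 [186.1 193.1 198.8]
577 260 [186.1 192.2 198.4]
589 0
```

The bar lies straight along -x and is at its stop. I'll back off, rise, check once more and hand in.

Emit:
move_arm([
  [-4,0,0,0,0,0,0],
  [-8,0,0,0,0,0,0],
  [-12,0,0,0,0,0,0],
  [-10,0,-15,0,0,0,0],
  [0,0,-30,0,0,0,0],
  [0,0,-35,0,0,0,0],
  [0,0,-35,0,0,0,0],
  [0,0,-20,0,0,0,0],
  [0,0,0,0,0,0,0],
  [0,0,0,0,0,0,0],
])

```text
clock: 20.95
ee_pos: [504.3, 143.7, 188.0]
ee_rot: [[0.002, 1.0, 0.0], [1.0, -0.002, 0.0], [0.0, 0.0, -1.0]]
wrist_force: [-0.1, 0.1, -0.5]
gripper_width: -0.3
grip_force: 0.0
```

```bash
python3 - <<'E'
from h import *
st=arm.get_state(); print(np.round(st['ee_pos'],1),st['wrist_force'])
w=snap('wrist'); Q=cloud(w).reshape(-1,3); I=w['image'].reshape(-1,3).astype(int)
m=(abs(Q[:,2]-38)<3)&(Q[:,0]>505)&(Q[:,0]<590)&(abs(Q[:,1]-180)<40)&(I.min(1)>100); k=Q[m]
for a in range(517,570,12):
    r=k[(k[:,0]>=a)&(k[:,0]<a+12)]; print(a,len(r),np.median(r[:,1]).round(1) if len(r) else '')
y=(I[:,0]>120)&(I[:,1]>90)&(I[:,2]<90)&(np.linalg.norm(Q-[535,220,40],axis=1)<60)
k=Q[y]; t=k[abs(k[:,2]-68)<4]; s=k[abs(k[:,2]-28)<4]; print('top',len(t),np.median(t,0).round(1),'shoulder',len(s),np.median(s,0).round(1) if len(s) else '')
print('lens', np.median(Q[(abs(Q[:,2]-78)<4)&(np.hypot(Q[:,0]-535,Q[:,1]-220)<20)],0).round(1))
E
```

```text
[504.3 143.7 188. ] [-0.06512804  0.12847712 -0.50356531]
517 143 192.9
529 143 192.9
541 133 192.9
553 136 192.0
565 180 192.0
top 78 [519.3 216.   67.7] shoulder 33 [518.8 231.6  27.1]
lens [534.5 219.8  77.5]
```

Bar shut, lens top at 77.5 mm (78 is nominal for a fully seated beacon), and centred.

```bash
python3 -c "
from bench import ticket; print(ticket.hand_in())"
```

```text
the job is handed in; nothing more can be done
None
```

The job is handed in: the beacon is seated and upright in the grey socket and the latch bar measured shut at its stop, but the hand-in gave no verdict, I never re-measured the racer, pit wall or joiner, and I viewed 11 pictures against the limit of 10.

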